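# Hold the tip case's lid at its balance point

## Robot

A 6-joint arm with a two-finger parallel gripper is mounted at the origin on the work surface. World frame = base frame: x ahead of the robot, y to its left, z up, the work surface at z = 0. Lengths are in m, angles in degrees, forces in N, time in s.
With the tool pointing down it reaches from about 0.25 to 0.725 m from the base axis. Payload 9.7 kg.
Tool frame: the origin (TCP) lies at the very end of the fingers, on their centre line; the grasp point (between the pads) lies 19 mm behind it; z points along the fingers, y is the line along which they close (so a half turn about z gives the same grasp; the last joint's range is limited). The gripper opens to 85 mm and grips with 20 to 120 N. Pads are 22 mm wide; open, the fingers measure 114 mm over their backs; the gripper's body (76 mm by 85 mm) begins 54 mm behind the grasp point. The pads swing forward as they close: fully open they stand 13 mm farther back than shut.
Start: joints at [70.989, 4.979, 10.078, 95.1, 0, 90], TCP at [0.179, 0.52, 0.231] pointing down, gripper open.
Joint ranges: [-179.16, 179.16], [-48.56, 103.87], [-65.8, 70.77], [-126.05, 130.52], [-82.76, 87.17], [-180, 180]. Speed limits (degrees/s): [127.2, 127.2, 147.25, 180, 180, 180].

## Interface

Orientations are given as [roll, pitch, yaw] about the fixed x, y, z axes, in that order (R = Rz(yaw) Ry(pitch) Rx(roll)).
In Python, from workcell import telemetry, optics, workorder gives the robot as it stands.
- The arm moves only by the shell command python3 -m handwheel 'ROWS' [FORCE]. ROWS is JSON, a list of rows, each an object of numbers: "tx", "ty", "tz": the shift along the tool's x, y, z in m; "ax", "ay", "az": the turn, a rotation vector about the tool's x, y, z in degrees; "jaw": the gripper command: -1 is shut, 1 is fully open, values between are in proportion. A call has exactly 10 rows; each row shifts and turns the commanded pose from where the row before left it, along the tool's axes as they then stand; what a row does not reach is not made up. A row lasts 1/8 s, in which the tool goes at most 62.5 mm and 10.7 degrees, less where a joint would pass 70% of its speed; a pose out of reach is approached as far as the arm can. A call is refused whole if a number of a shift passes 0.0625 or a number of a turn 10.7, either way. A call with a gripper value outside its range is refused whole. The fingers move at their own pace and stop on an object; FORCE is the grip in N (left out, the last holds). Time passes only in rows, so rows that do not move let the fingers close, or fill a call up. It gives the time, the measured TCP pose, the force, the opening and the grip force at its end, in the units of the state.
- telemetry.get_obs(): the state, without advancing time (a new reading comes with each control period).
- optics.camera(name): name is "side" or "top" or "wrist"; returns a dict with "color" (420x560x3 uint8, red, green, blue), "K" (3x3 intrinsics, pixels), "extrinsics" (4x4, takes a point from camera to world coordinates); the wrist camera has in their place "mount" (4x4, takes a point from camera to tool coordinates, whose origin is the TCP and whose axes are the flange's). Camera axes: x right, y down, z forward; pixel columns grow to the right and rows downward; lengths in m; the calibration is good to about 2 mm. A picture is of the moment at which its call begins: read the wrist's pose just before it. There is no depth.
- workorder.job_done(): hands the job in; it is judged then, once.
The state is a dict: "time": time; "q": joint angles; "qd": joint speeds; "joint_efforts": joint torques, N m; "ee_pos": TCP position; "tcp_rot": TCP orientation; "wrist_force": force on the tool from outside, world axes, zero at the start; "torque": the same for the moment, N m; "opening": finger opening in m; "grasp_force": force on a finger pad.
Only numpy, scipy, OpenCV 4.12 (cv2) and the standard library are available. Lean on these libraries where they do the work, as an engineer would, in place of code of your own. Each camera call takes 0.05 s, during which the arm holds its last target. There are 200 camera calls.

## Task

The clear storage case of nail tips has a small jar standing on its lid. Set the jar upright on the middle of the round cork coaster and let go of it; then grip the steel bar on the front edge of the lid, swing the lid gently up to its balance point, upright over its hinge where it would fall neither shut nor backwards, and finish still gripping the bar and holding the lid there so that I can refit its stay. Never let the lid drop shut or tip right over backwards, and leave everything else on the desk where it is.

Things in the scene. Friction and masses are not known exactly. Their poses are not given: they have to be found in the camera images.
- case: clear compartment case standing fixed on the desk, 145 (x) x 230 (y) x 45 mm without its lid; origin at the centre of its underside; its -x side faces the robot, the hinge runs along its +x top edge, parallel to its y axis
- hinge (a point): middle of the lid's hinge axis: in the case's frame 72.5 mm along +x from the case's origin and 45 mm up; its y axis is the hinge axis
- lid (a joint): angle of the lid, rad: 0 shut (level), growing as the front edge swings up and back; the centre of mass stands over the hinge, the balance point, at 1.54 (upright within 2 degrees); the stop behind is at 1.95. Nearly free hinge, lid and bar together 0.14 to 0.28 kg: from below the balance point it falls shut, from beyond it falls back. Clear sheet 145 x 230 x 6 mm with a white border, its underside on the hinge axis
- bar (a point): steel bar fixed to the lid, round, 10 mm thick, 120 mm long, parallel to the hinge, carried 45 mm in front of the lid's front edge by two flat arms 55 mm either side of its middle (so an open gap of 45 x 100 mm behind the bar). The point is the middle of the bar's axis: 190 mm from the hinge axis along the lid and 3 mm above the lid's underside; with the lid shut it is 48 mm above the desk, with the lid at balance about 235 mm. y along the bar
- jar: small round jar standing loose on the shut lid (its foot 51 mm above the desk): glass body 44 mm wide and 34 mm tall, white cap 48 mm wide from 34 to 52 mm up; about 0.12 kg; origin at the centre of its underside, z up its axis
- coaster: round cork coaster fixed on the desk, 90 mm wide, 6 mm thick; origin at the centre of its underside; left or right of the case
- dish: a white porcelain bowl, 72 mm wide, 30 mm tall; origin under its centre; not part of the job, leave it
- buffer: a grey buffing block 95 x 26 x 26 mm; origin under its centre, x along its length; not part of the job, leave it
- powder: a big amber jar with an orange cap, 66 mm wide, 95 mm tall; origin under its centre; not part of the job, leave it
- polish_a: a small polish bottle, 30 mm wide, 75 mm tall, black cap; origin under its centre; not part of the job, leave it
- polish_b: a second polish bottle like the first; not part of the job, leave it
- file: a flat nail file 178 x 28 x 6 mm lying on the desk; origin under its centre, x along it; not part of the job, leave it
- carton: a blue carton 90 x 60 x 25 mm; origin under its centre; not part of the job, leave it
Mind the look-alikes: they are no part of the job. Of the things that look like the coaster, take the one that is farthest to the robot's left at the start.

How it is judged (in metres and radians):
On the way, in this order (a step that is already met when the one before it is completed fails the run):
1. the jar stands upright on the coaster, let go, with the lid still shut (horizontal distance between jar and coaster below 0.025 m and height (world z) of jar between 0.003 and 0.01 m and angle between jar's own z axis and vertical below 0.1 rad and linear speed of jar below 0.03 m/s and contact force between the fingers and jar below 0.05 N and value of joint lid below 0.1 rad), for 0.2 s.
2. the lid is at its balance point, still, gripped by its bar (value of joint lid between 1.44 and 1.64 rad and velocity of joint lid between -0.08 and 0.08 rad/s and contact force between the fingers and lid above 1 N and distance between the grasp point and bar below 0.065 m), for 0.3 s.
At the end, for the whole second after the job is handed in: Lid within 0.10 rad of its balance point (1.54), moving under 0.08 rad/s, the fingers pressing on it with over 1 N, grasp point within 65 mm of the middle of its bar; jar upright, still and untouched on the coaster, within 25 mm of its centre (all of step 2 and horizontal distance between jar and coaster below 0.025 m and height (world z) of jar between 0.003 and 0.01 m and angle between jar's own z axis and vertical below 0.1 rad and linear speed of jar below 0.03 m/s and contact force between the fingers and jar below 0.05 N); the arm keeps its last pose, push and grip.
It fails at once if the lid is let drop shut (velocity of joint lid below -4 rad/s).
It fails at once if the lid tips over backwards (value of joint lid above 1.88 rad).
It fails at once if a bystander is disturbed (moved over 20 mm) (distance of any of dish, buffer, powder, polish_a, polish_b, file, carton from where it was at the start of the episode above 0.02 m).
It also fails if it takes over 64 s, if anything falls off the work surface, if the arm or the gripper's body presses on something with over 40 N, if the wrist force passes 120 N, or if a joint passes its speed limit or range.

## Working session

There is one attempt and no reset: what is moved stays moved. The work goes in short steps, Python scripts to look and compute and a shell command to move; the robot and the scene stay as the last step left them, time stands still between calls to the robot, and variables do not carry over. Pictures are saved under pics/ and viewed, at most 11 in all, crops included, and the job is handed in when it is done.

```bash
mkdir -p pics; ls; cat > h.py <<'E'
import numpy as np, cv2
from workcell import telemetry, optics, workorder
from scipy.spatial.transform import Rotation as R
def shot(name,fn=None):
    o=telemetry.get_obs(); c=optics.camera(name)
    E=c.get("extrinsics")
    if E is None:
        T=np.eye(4); T[:3,3]=o["ee_pos"]; T[:3,:3]=R.from_euler('xyz',o["tcp_rot"],degrees=True).as_matrix()
        E=T@np.array(c["mount"])
    im=np.array(c["color"])
    if fn: cv2.imwrite(fn,im[...,::-1])
    return im,np.array(c["K"]),np.array(E)
def ray(K,E,u,v,z):
    d=E[:3,:3]@np.linalg.solve(K,[u,v,1.]); p=E[:3,3]; return p+d*(z-p[2])/d[2]
def proj(K,E,P):
    c=np.linalg.inv(E)@np.append(P,1); p=K@c[:3]; return p[:2]/p[2]
E
python3 - <<'E'
from h import *
o=telemetry.get_obs(); print({k:np.round(v,3).tolist() for k,v in o.items()})
for n in("top","side"):
    im,K,E=shot(n,f"pics/{n}0.png"); print(n,K.tolist(),E.round(3).tolist()); np.savez(f"{n}0.npz",im=im,K=K,E=E)
E
```

```text
pics
{'time': 0.0, 'q': [70.989, 5.011, 10.033, 95.098, -0.002, 90.001], 'qd': [-0.034, -0.061, -0.052, -0.169, -0.061, 0.016], 'joint_efforts': [0.002, -52.038, 46.481, 0.016, -0.0, -0.0], 'ee_pos': [0.179, 0.52, 0.231], 'tcp_rot': [-179.924, 0.002, 160.989], 'wrist_force': [0.691, -0.817, 0.292], 'torque': [-0.035, -0.046, 0.02], 'grasp_force': 0.0, 'opening': 0.085}
top [[397.6856850471056, 0.0, 284.55402582617245], [0.0, 397.6856850471056, 210.8975171020858], [0.0, 0.0, 1.0]] [[-0.0, -0.999, 0.052, 0.487], [-1.0, -0.0, -0.01, -0.031], [0.01, -0.052, -0.999, 1.115], [0.0, 0.0, 0.0, 1.0]]
side [[470.05744695096155, 0.0, 283.1801425353801], [0.0, 470.05744695096155, 213.61122568197092], [0.0, 0.0, 1.0]] [[-0.973, -0.177, 0.145, 0.377], [-0.228, 0.692, -0.685, 0.801], [0.021, -0.7, -0.714, 0.934], [0.0, 0.0, 0.0, 1.0]]
```

View pics/top0.png

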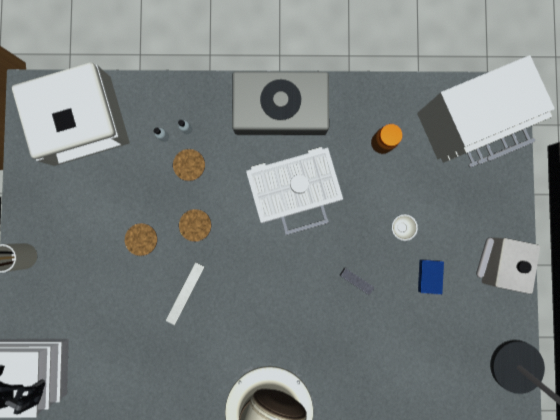

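View pics/side0.png

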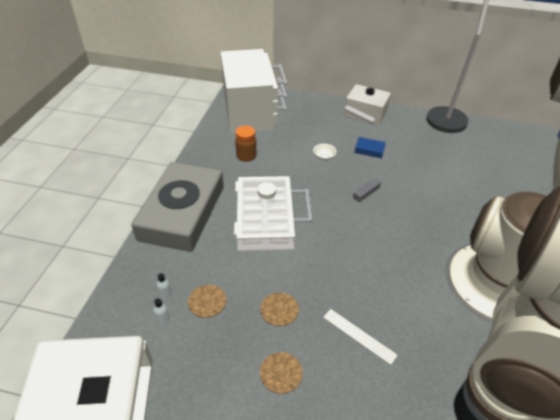

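Top picture: case around (295,186) with the bar at (305,226), the jar's cap at (300,184), and three cork discs at (141,239), (195,225) and (189,165). The image's left is +y, so (141,239) is the one farthest to the robot's left. In the side picture it is (281,372). Now I'll measure them and make a confirming crop.

```bash
python3 - <<'E'
from h import *
D={n:np.load(f"{n}0.npz") for n in("top","side")}
crops=[]
for n,d in D.items():
    im,K,E=d["im"],d["K"],d["E"]; hsv=cv2.cvtColor(im,cv2.COLOR_RGB2HSV)
    m=cv2.inRange(hsv,(8,90,60),(20,255,200))
    cs,_=cv2.findContours(m,cv2.RETR_EXTERNAL,cv2.CHAIN_APPROX_NONE)
    for c in cs:
        if cv2.contourArea(c)<250: continue
        P=np.array([ray(K,E,*p[0],.006)[:2] for p in c]).astype(np.float32)
        (cx,cy),r=cv2.minEnclosingCircle(P); M=cv2.moments(c)
        print(n,"cork",(M['m10']/M['m00'],M['m01']/M['m00']),cx,cy,"r",r)
d=D["top"]; im,K,E=d["im"],d["K"],d["E"]; hsv=cv2.cvtColor(im,cv2.COLOR_RGB2HSV)
m=cv2.inRange(hsv,(0,0,150),(180,40,255)); m[:, :235]=0; m[:,355:]=0; m[:140]=0; m[245:]=0
m=cv2.morphologyEx(m,cv2.MORPH_OPEN,np.ones((5,5)))if 0 else m
cs,_=cv2.findContours(m,cv2.RETR_EXTERNAL,cv2.CHAIN_APPROX_NONE)
c=max(cs,key=cv2.contourArea)
P=np.array([ray(K,E,*p[0],.051)[:2] for p in c]).astype(np.float32); print("case+bar?",cv2.minAreaRect(c),cv2.minAreaRect(P))
a=cv2.resize(im[130:255,230:360],None,fx=4,fy=4,interpolation=cv2.INTER_CUBIC)
b=cv2.resize(im[140:265,115:215],None,fx=2.5,fy=2.5,interpolation=cv2.INTER_CUBIC)
can=np.zeros((500,780,3),np.uint8); can[:500,:520]=a; can[:b.shape[0],525:525+b.shape[1]]=b
cv2.imwrite("pics/crop.png",can[...,::-1])
E
```

```text
top cork (140.46715007690617, 239.11294221050318) 0.46726036071777344 0.3570830225944519 r 0.04460933804512024
top cork (194.64075304540418, 224.92203765227018) 0.5063629150390625 0.20794348418712616 r 0.044728148728609085
top cork (188.48148148148147, 164.46875710065893) 0.6759279370307922 0.22692595422267914 r 0.04443446174263954
top cork (5.6864490603363, 85.08432245301681) 0.8375111818313599 0.754509687423706 r 0.1729331761598587
side cork (280.753721424774, 372.49441786283893) 0.46579882502555847 0.3600025773048401 r 0.043709032237529755
side cork (278.9869605142332, 308.90321395775936) 0.5050601959228516 0.21092475950717926 r 0.04399172589182854
side cork (206.6134831460674, 300.7050561797753) 0.674156129360199 0.23012278974056244 r 0.0439792200922966
side cork (245.71467926013378, 147.29240456513182) 0.7666719555854797 -0.3663088083267212 r 0.08800023049116135
case+bar? ((296.1868896484375, 192.06033325195312), (74.50743103027344, 86.27175903320312), 74.1974868774414) ((0.5942124128341675, -0.07323980331420898), (0.2007611244916916, 0.23185740411281586), 16.021194458007812)
```

View pics/crop.png

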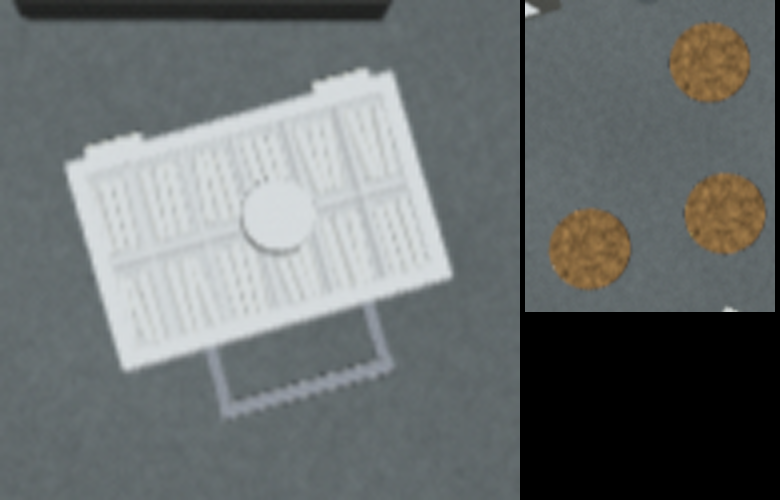

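The crop shows the three cork discs. The lower-left one, top image (140.5,239.1), is the farthest left (y≈0.358 against 0.21 and 0.23) and measures 89 mm wide, so it is the coaster. The crop also shows the case's corners and bar, with the bar's ends at (287,232.5) and (327,221.5), and the cap at (299.8,183.5).

```bash
cat >> h.py <<'E'
def Rdown(yaw): return R.from_euler('xyz',[180,0,yaw],degrees=True)
def go(pos,rot):
    "turn first (tool rotvec, deg), then shift in the turned tool axes"
    o=telemetry.get_obs(); r0=R.from_euler('xyz',o["tcp_rot"],degrees=True)
    rv=(r0.inv()*rot).as_rotvec(degrees=True); sh=rot.inv().apply(np.array(pos)-o["ee_pos"])
    print("turn",rv.round(2),"then shift",sh.round(4),"(shift in unturned axes",r0.inv().apply(np.array(pos)-o["ee_pos"]).round(4),")")
E
python3 - <<'E'
from h import *
d=np.load("top0.npz"); K,E=d["K"],d["E"]
f=lambda u,v,z:ray(K,E,230+(u+.5)/4-.5,130+(v+.5)/4-.5,z)[:2]
L=[f(*p,.051) for p in((67,163),(393,73),(452,276),(124,369))]
print("corners",np.round(L,4),"sides",[np.linalg.norm(L[i]-L[i-1]).round(4) for i in range(4)])
b=[f(*p,.05) for p in((228,411),(388,367))]; print("bar",b,np.mean(b,0),np.linalg.norm(b[0]-b[1]))
for p,q in((L[1],L[0]),(L[2],L[3]),(b[1],b[0])): v=q-p; print("yaw",np.degrees(np.arctan2(-v[0],v[1])))
c=np.mean(L,0); print("centre",c); j=f(279,214,.103); print("jar",j)
ds=np.load("side0.npz")
print("side proj jar cap",proj(ds["K"],ds["E"],[*j,.103]),"bar",proj(ds["K"],ds["E"],[*np.mean(b,0),.05]))
go([*j,.231],Rdown(105))
E
```

```text
corners [[ 0.6522  0.0608]
 [ 0.7138 -0.1591]
 [ 0.5761 -0.198 ]
 [ 0.5137  0.0221]] sides [np.float64(0.1439), np.float64(0.2283), np.float64(0.143), np.float64(0.2287)]
bar [array([ 0.48561561, -0.04745389]), array([ 0.51503324, -0.15469041])] [ 0.50032442 -0.10107215] 0.11119832479287498
yaw 15.63911389092584
yaw 15.852754920384978
yaw 15.340277037173355
centre [ 0.6139398  -0.06855677]
jar [ 0.61148529 -0.07932191]
side proj jar cap [266.09776966 187.38175799] bar [308.1686593  203.63244063]
turn [-7.000e-02  3.000e-02  5.599e+01] then shift [-6.906e-01  2.626e-01 -4.000e-04] (shift in unturned axes [-6.040e-01 -4.256e-01  2.000e-04] )
```

```bash
python3 -m handwheel '[{"tx":-0.02,"ty":-0.014,"jaw":1},{"tx":-0.045,"ty":-0.0317,"jaw":1},{"tx":-0.045,"ty":-0.0317,"jaw":1},{"tx":-0.045,"ty":-0.0317,"jaw":1},{"tx":-0.045,"ty":-0.0317,"jaw":1},{"tx":-0.045,"ty":-0.0317,"jaw":1},{"tx":-0.045,"ty":-0.0317,"jaw":1},{"tx":-0.045,"ty":-0.0317,"jaw":1},{"tx":-0.045,"ty":-0.0317,"jaw":1},{"tx":-0.045,"ty":-0.0317,"jaw":1}]' 40
python3 -m handwheel '[{"tx":-0.045,"ty":-0.0317,"jaw":1},{"tx":-0.045,"ty":-0.0317,"jaw":1},{"tx":-0.045,"ty":-0.0317,"jaw":1},{"tx":-0.044,"ty":-0.0312,"jaw":1},{"az":9.3,"jaw":1},{"az":9.3,"jaw":1},{"az":9.3,"jaw":1},{"az":9.3,"jaw":1},{"az":9.3,"jaw":1},{"az":9.3,"jaw":1}]'
python3 - <<'E'
from h import *
im,K,E=shot("wrist","pics/w1.png"); np.savez("w1.npz",im=im,K=K,E=E)
o=telemetry.get_obs(); print(o["ee_pos"],o["tcp_rot"],o["q"])
print("jar proj",proj(K,E,[.6115,-.0793,.103]))
E
```

```text
[0.17909455 0.51985274 0.23071848] [-1.79938966e+02  8.57870139e-04  1.60989392e+02] [ 7.09910937e+01  5.00765127e+00  1.00458791e+01  9.50992622e+01
 -8.56056880e-04  9.00017026e+01]
jar proj [ 21.36654813 548.27174696]$[0]: bad value
$[0]: bad value
```

View pics/w1.png

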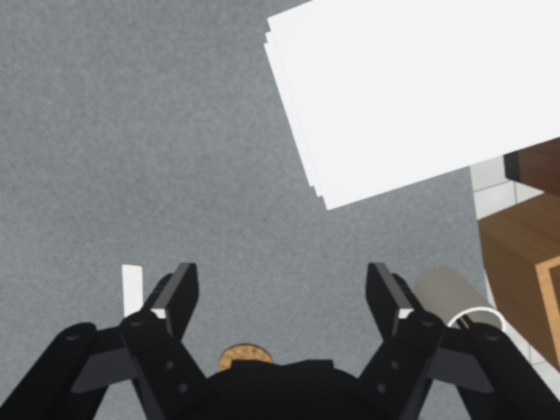

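The moves were refused as bad rows, so this picture shows only the start pose: papers, the nail file at (133,290) and a sliver of coaster at (245,355). I'll try again with every key given.

```bash
python3 -m handwheel '[{"tx":-0.02,"ty":-0.014,"tz":0,"ax":0,"ay":0,"az":0,"jaw":1},{"tx":-0.045,"ty":-0.0317,"tz":0,"ax":0,"ay":0,"az":0,"jaw":1},{"tx":-0.045,"ty":-0.0317,"tz":0,"ax":0,"ay":0,"az":0,"jaw":1},{"tx":-0.045,"ty":-0.0317,"tz":0,"ax":0,"ay":0,"az":0,"jaw":1},{"tx":-0.045,"ty":-0.0317,"tz":0,"ax":0,"ay":0,"az":0,"jaw":1},{"tx":-0.045,"ty":-0.0317,"tz":0,"ax":0,"ay":0,"az":0,"jaw":1},{"tx":-0.045,"ty":-0.0317,"tz":0,"ax":0,"ay":0,"az":0,"jaw":1},{"tx":-0.045,"ty":-0.0317,"tz":0,"ax":0,"ay":0,"az":0,"jaw":1},{"tx":-0.045,"ty":-0.0317,"tz":0,"ax":0,"ay":0,"az":0,"jaw":1},{"tx":-0.045,"ty":-0.0317,"tz":0,"ax":0,"ay":0,"az":0,"jaw":1}]' 40 && python3 -m handwheel '[{"tx":-0.045,"ty":-0.0317,"tz":0,"ax":0,"ay":0,"az":0,"jaw":1},{"tx":-0.045,"ty":-0.0317,"tz":0,"ax":0,"ay":0,"az":0,"jaw":1},{"tx":-0.045,"ty":-0.0317,"tz":0,"ax":0,"ay":0,"az":0,"jaw":1},{"tx":-0.044,"ty":-0.0312,"tz":0,"ax":0,"ay":0,"az":0,"jaw":1},{"tx":0,"ty":0,"tz":0,"ax":0,"ay":0,"az":9.3,"jaw":1},{"tx":0,"ty":0,"tz":0,"ax":0,"ay":0,"az":9.3,"jaw":1},{"tx":0,"ty":0,"tz":0,"ax":0,"ay":0,"az":9.3,"jaw":1},{"tx":0,"ty":0,"tz":0,"ax":0,"ay":0,"az":9.3,"jaw":1},{"tx":0,"ty":0,"tz":0,"ax":0,"ay":0,"az":9.3,"jaw":1},{"tx":0,"ty":0,"tz":0,"ax":0,"ay":0,"az":9.3,"jaw":1}]' && python3 - <<'E'
from h import *
im,K,E=shot("wrist","pics/w2.png"); np.savez("w2.npz",im=im,K=K,E=E)
o=telemetry.get_obs(); print(o["time"],o["ee_pos"],o["tcp_rot"],o["q"])
print("jar proj",proj(K,E,[.6115,-.0793,.103]))
go([.6115,-.0793,.231],Rdown(105.7))
E
```

```text
time: 1.4
ee_pos: [0.4838, 0.0959, 0.2314]
tcp_rot: [180.0, 0.0, 161.0]
wrist_force: [0.1, 1.2, 0.2]
opening: 0.0855
grasp_force: 0.0
time: 2.65
ee_pos: [0.6108, -0.0801, 0.2313]
tcp_rot: [-180.0, 0.0, 104.9]
wrist_force: [0.3, -0.0, -0.4]
opening: 0.0855
grasp_force: 0.0
2.7 [ 0.61081795 -0.0801257   0.23134841] [-1.79977738e+02  1.59023968e-03  1.04413009e+02] [-7.46873715e+00  1.44282914e+01  2.08387221e+01  9.64304965e+01
 -9.77268032e-03  6.81182561e+01]
jar proj [283.93545805 193.49463535]
turn [-0.02  0.   -1.29] then shift [0.0006 0.0009 0.0003] (shift in unturned axes [0.0006 0.0009 0.0003] )
```

View pics/w2.png

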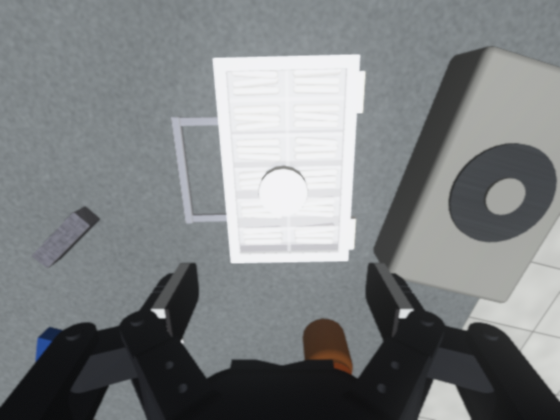

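The wrist picture shows the cap centred at about (283,190), beside the predicted (284,193), with both fingers clear of it. I'll descend and grip the cap.

```bash
python3 - <<'E'
from h import *
d=np.load("w2.npz"); print(ray(d["K"],d["E"],283,190,.103))
E
python3 -m handwheel '[{"tx":0.001,"ty":0.001,"tz":0.02,"ax":0,"ay":0,"az":0,"jaw":1},{"tx":0,"ty":0,"tz":0.026,"ax":0,"ay":0,"az":0,"jaw":1},{"tx":0,"ty":0,"tz":0.026,"ax":0,"ay":0,"az":0,"jaw":1},{"tx":0,"ty":0,"tz":0.026,"ax":0,"ay":0,"az":0,"jaw":1},{"tx":0,"ty":0,"tz":0.026,"ax":0,"ay":0,"az":0,"jaw":1},{"tx":0,"ty":0,"tz":0.02,"ax":0,"ay":0,"az":0,"jaw":1},{"tx":0,"ty":0,"tz":0.012,"ax":0,"ay":0,"az":0,"jaw":1},{"tx":0,"ty":0,"tz":0,"ax":0,"ay":0,"az":0,"jaw":1},{"tx":0,"ty":0,"tz":0,"ax":0,"ay":0,"az":0,"jaw":0.4},{"tx":0,"ty":0,"tz":0,"ax":0,"ay":0,"az":0,"jaw":0.2}]' 40 && python3 -m handwheel '[{"tx":0,"ty":0,"tz":0,"ax":0,"ay":0,"az":0,"jaw":0},{"tx":0,"ty":0,"tz":0,"ax":0,"ay":0,"az":0,"jaw":-0.2},{"tx":0,"ty":0,"tz":0,"ax":0,"ay":0,"az":0,"jaw":-0.4},{"tx":0,"ty":0,"tz":0,"ax":0,"ay":0,"az":0,"jaw":-1},{"tx":0,"ty":0,"tz":0,"ax":0,"ay":0,"az":0,"jaw":-1},{"tx":0,"ty":0,"tz":0,"ax":0,"ay":0,"az":0,"jaw":-1},{"tx":0,"ty":0,"tz":0,"ax":0,"ay":0,"az":0,"jaw":-1},{"tx":0,"ty":0,"tz":0,"ax":0,"ay":0,"az":0,"jaw":-1},{"tx":0,"ty":0,"tz":0,"ax":0,"ay":0,"az":0,"jaw":-1},{"tx":0,"ty":0,"tz":0,"ax":0,"ay":0,"az":0,"jaw":-1}]'
```

```text
[ 0.60973125 -0.07615194  0.103     ]
time: 3.95
ee_pos: [0.6127, -0.078, 0.0763]
tcp_rot: [179.9, 0.0, 105.2]
wrist_force: [0.3, -0.1, 0.7]
opening: 0.0523
grasp_force: 0.0
time: 5.2
ee_pos: [0.6127, -0.078, 0.0765]
tcp_rot: [179.9, 0.0, 105.2]
wrist_force: [-2.5, 0.2, 5.4]
opening: 0.0465
grasp_force: 41.1
```

```bash
python3 -m handwheel '[{"tx":0,"ty":0,"tz":-0.01,"ax":0,"ay":0,"az":0,"jaw":-1},{"tx":0,"ty":0,"tz":-0.025,"ax":0,"ay":0,"az":0,"jaw":-1},{"tx":0,"ty":0,"tz":-0.025,"ax":0,"ay":0,"az":0,"jaw":-1},{"tx":0,"ty":0,"tz":-0.025,"ax":0,"ay":0,"az":0,"jaw":-1},{"tx":0,"ty":0,"tz":-0.025,"ax":0,"ay":0,"az":0,"jaw":-1},{"tx":0,"ty":0,"tz":-0.01,"ax":0,"ay":0,"az":0,"jaw":-1},{"tx":0.01,"ty":0,"tz":0,"ax":0,"ay":0,"az":0,"jaw":-1},{"tx":0.02,"ty":-0.001,"tz":0,"ax":0,"ay":0,"az":0,"jaw":-1},{"tx":0.035,"ty":-0.002,"tz":0,"ax":0,"ay":0,"az":0,"jaw":-1},{"tx":0.04,"ty":-0.002,"tz":0,"ax":0,"ay":0,"az":0,"jaw":-1}]' && python3 -m handwheel '[{"tx":0.045,"ty":-0.003,"tz":0,"ax":0,"ay":0,"az":0,"jaw":-1},{"tx":0.045,"ty":-0.003,"tz":0,"ax":0,"ay":0,"az":0,"jaw":-1},{"tx":0.045,"ty":-0.003,"tz":0,"ax":0,"ay":0,"az":0,"jaw":-1},{"tx":0.045,"ty":-0.003,"tz":0,"ax":0,"ay":0,"az":0,"jaw":-1},{"tx":0.045,"ty":-0.003,"tz":0,"ax":0,"ay":0,"az":0,"jaw":-1},{"tx":0.045,"ty":-0.003,"tz":0,"ax":0,"ay":0,"az":0,"jaw":-1},{"tx":0.04,"ty":-0.002,"tz":0,"ax":0,"ay":0,"az":0,"jaw":-1},{"tx":0.03,"ty":-0.001,"tz":0,"ax":0,"ay":0,"az":0,"jaw":-1},{"tx":0.015,"ty":0,"tz":0,"ax":0,"ay":0,"az":0,"jaw":-1},{"tx":0,"ty":0,"tz":0,"ax":0,"ay":0,"az":0,"jaw":-1}]' && python3 - <<'E'
from h import *
im,K,E=shot("wrist","pics/w3.png")
o=telemetry.get_obs()
go([.4665,.3585,o["ee_pos"][2]],Rdown(105.2)); print(o["ee_pos"])
print("coaster proj",proj(K,E,[.4665,.3585,.006]))
hsv=cv2.cvtColor(im,cv2.COLOR_RGB2HSV); m=cv2.inRange(hsv,(8,90,60),(20,255,200))
cs,_=cv2.findContours(m,cv2.RETR_EXTERNAL,cv2.CHAIN_APPROX_NONE)
for c in cs:
    if cv2.contourArea(c)>300:
        P=np.array([ray(K,E,*p[0],.006)[:2] for p in c],np.float32); print(cv2.boundingRect(c),cv2.minEnclosingCircle(P))
E
```

```text
time: 6.45
ee_pos: [0.5786, 0.0239, 0.1941]
tcp_rot: [-179.9, -0.0, 105.2]
wrist_force: [0.5, 0.5, -1.0]
opening: 0.0466
grasp_force: 41.4
time: 7.7
ee_pos: [0.4658, 0.3598, 0.1946]
tcp_rot: [-179.9, 0.0, 105.3]
wrist_force: [0.3, -0.5, -0.9]
opening: 0.0464
grasp_force: 41.4
turn [-0.04  0.03  0.03] then shift [-0.0006  0.0001  0.    ] (shift in unturned axes [-0.0006  0.0001  0.    ] )
[0.46627872 0.35902894 0.19488822]
coaster proj [283.18595092 179.62610704]
(377, 281, 62, 34) ((0.6736782789230347, 0.23547720909118652), 0.04388302564620972)
(245, 141, 76, 73) ((0.4650630056858063, 0.358089417219162), 0.0441606231033802)
```

View pics/w3.png

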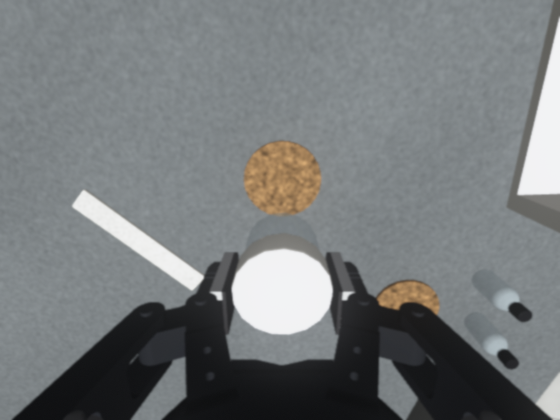

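The wrist picture shows the jar held upright by its cap at (283,290), and the chosen coaster at (283,178), which measures (0.465,0.358). I'll lower the jar and release it slowly.

```bash
python3 -m handwheel '[{"tx":-0.001,"ty":0,"tz":0.015,"ax":0,"ay":0,"az":0,"jaw":-1},{"tx":0,"ty":0,"tz":0.03,"ax":0,"ay":0,"az":0,"jaw":-1},{"tx":0,"ty":0,"tz":0.03,"ax":0,"ay":0,"az":0,"jaw":-1},{"tx":0,"ty":0,"tz":0.03,"ax":0,"ay":0,"az":0,"jaw":-1},{"tx":0,"ty":0,"tz":0.025,"ax":0,"ay":0,"az":0,"jaw":-1},{"tx":0,"ty":0,"tz":0.015,"ax":0,"ay":0,"az":0,"jaw":-1},{"tx":0,"ty":0,"tz":0.008,"ax":0,"ay":0,"az":0,"jaw":-1},{"tx":0,"ty":0,"tz":0.005,"ax":0,"ay":0,"az":0,"jaw":-1},{"tx":0,"ty":0,"tz":0.003,"ax":0,"ay":0,"az":0,"jaw":-1},{"tx":0,"ty":0,"tz":0,"ax":0,"ay":0,"az":0,"jaw":-1}]'
```

```text
time: 9.0
ee_pos: [0.4671, 0.3584, 0.0346]
tcp_rot: [180.0, -0.0, 105.2]
wrist_force: [-0.8, 0.3, -0.9]
opening: 0.0468
grasp_force: 41.4
```

```bash
python3 -m handwheel '[{"tx":0,"ty":0,"tz":0.001,"ax":0,"ay":0,"az":0,"jaw":-1},{"tx":0,"ty":0,"tz":0.001,"ax":0,"ay":0,"az":0,"jaw":-1},{"tx":0,"ty":0,"tz":0.0005,"ax":0,"ay":0,"az":0,"jaw":-1},{"tx":0,"ty":0,"tz":0,"ax":0,"ay":0,"az":0,"jaw":-1},{"tx":0,"ty":0,"tz":0,"ax":0,"ay":0,"az":0,"jaw":-1},{"tx":0,"ty":0,"tz":0,"ax":0,"ay":0,"az":0,"jaw":-1},{"tx":0,"ty":0,"tz":0,"ax":0,"ay":0,"az":0,"jaw":-1},{"tx":0,"ty":0,"tz":0,"ax":0,"ay":0,"az":0,"jaw":-1},{"tx":0,"ty":0,"tz":0,"ax":0,"ay":0,"az":0,"jaw":-1},{"tx":0,"ty":0,"tz":0,"ax":0,"ay":0,"az":0,"jaw":-1}]'
```

```text
time: 10.25
ee_pos: [0.4669, 0.3583, 0.0318]
tcp_rot: [180.0, 0.0, 105.2]
wrist_force: [0.2, 1.1, -1.0]
opening: 0.0464
grasp_force: 41.4
```

```bash
python3 -m handwheel '[{"tx":0,"ty":0,"tz":0.0005,"ax":0,"ay":0,"az":0,"jaw":-1},{"tx":0,"ty":0,"tz":0.0005,"ax":0,"ay":0,"az":0,"jaw":-1},{"tx":0,"ty":0,"tz":0,"ax":0,"ay":0,"az":0,"jaw":-1},{"tx":0,"ty":0,"tz":0,"ax":0,"ay":0,"az":0,"jaw":-0.1},{"tx":0,"ty":0,"tz":0,"ax":0,"ay":0,"az":0,"jaw":0.1},{"tx":0,"ty":0,"tz":0,"ax":0,"ay":0,"az":0,"jaw":0.2},{"tx":0,"ty":0,"tz":0,"ax":0,"ay":0,"az":0,"jaw":0.4},{"tx":0,"ty":0,"tz":0,"ax":0,"ay":0,"az":0,"jaw":0.7},{"tx":0,"ty":0,"tz":0,"ax":0,"ay":0,"az":0,"jaw":1},{"tx":0,"ty":0,"tz":0,"ax":0,"ay":0,"az":0,"jaw":1}]' && python3 -m handwheel '[{"tx":0,"ty":0,"tz":0,"ax":0,"ay":0,"az":0,"jaw":1},{"tx":0,"ty":0,"tz":0,"ax":0,"ay":0,"az":0,"jaw":1},{"tx":0,"ty":0,"tz":-0.01,"ax":0,"ay":0,"az":0,"jaw":1},{"tx":0,"ty":0,"tz":-0.02,"ax":0,"ay":0,"az":0,"jaw":1},{"tx":0,"ty":0,"tz":-0.03,"ax":0,"ay":0,"az":0,"jaw":1},{"tx":0,"ty":0,"tz":-0.04,"ax":0,"ay":0,"az":0,"jaw":1},{"tx":0,"ty":0,"tz":-0.04,"ax":0,"ay":0,"az":0,"jaw":1},{"tx":0,"ty":0,"tz":-0.03,"ax":0,"ay":0,"az":0,"jaw":1},{"tx":0,"ty":0,"tz":-0.02,"ax":0,"ay":0,"az":0,"jaw":1},{"tx":0,"ty":0,"tz":-0.01,"ax":0,"ay":0,"az":0,"jaw":1}]' && python3 - <<'E'
from h import *
im,K,E=shot("wrist","pics/w4.png"); np.savez("w4.npz",im=im,K=K,E=E)
im2,K2,E2=shot("top","pics/t4.png")
can=np.zeros((420,780,3),np.uint8); can[:,:560]=im; b=cv2.resize(im2[205:275,107:177],(210,210),interpolation=cv2.INTER_CUBIC); can[:210,565:775]=b
cv2.imwrite("pics/c4.png",can[...,::-1])
print("wrist proj cap",proj(K,E,[.466,.358,.058]),"top",proj(K2,E2,[.466,.358,.058]))
# next: pre-grasp pose; tool z=(cx,sx down 45deg)
yaw=15.6; a=np.radians(yaw); ex=np.array([np.cos(a),np.sin(a),0]); ey=np.array([-np.sin(a),np.cos(a),0]); ez=np.array([0,0,1])
bar=np.array([.5006,-.1005,.048])
for el in(45,):
    e=np.radians(el); tz=np.cos(e)*ex-np.sin(e)*ez; tx=ey; ty=np.cross(tz,tx)
    rot=R.from_matrix(np.c_[tx,ty,tz]); print(rot.as_euler('xyz',degrees=True))
    pre=bar-.11*tz; go(pre,rot); print("pre",pre)
E
```

```text
time: 11.5
ee_pos: [0.4669, 0.3583, 0.0308]
tcp_rot: [180.0, -0.0, 105.2]
wrist_force: [0.8, -0.1, 0.0]
opening: 0.0854
grasp_force: 0.0
time: 12.75
ee_pos: [0.4672, 0.3584, 0.2326]
tcp_rot: [179.9, -0.0, 105.2]
wrist_force: [0.0, -0.5, -0.3]
opening: 0.0855
grasp_force: 0.0
wrist proj cap [281.36256376 181.88656325] top [133.15338679 239.85077305]
[1.35000000e+02 1.27222187e-14 1.05600000e+02]
turn [-44.91   0.13  -0.4 ] then shift [-0.451  -0.1945 -0.0444] (shift in unturned axes [-0.4523 -0.1659  0.1056] )
pre [ 0.42568353 -0.12141705  0.12578175]
```

View pics/c4.png

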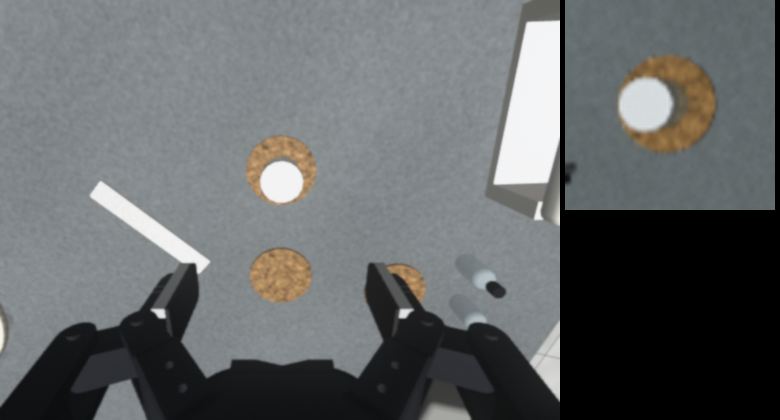

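The jar stands upright on the coaster: cap at (281,182) in the wrist view, as predicted, and centred in the top-view inset once parallax is allowed for. Now for the bar.

```bash
python3 -m handwheel '[{"tx":-0.03,"ty":-0.011,"tz":0,"ax":0,"ay":0,"az":0,"jaw":1},{"tx":-0.05,"ty":-0.0185,"tz":0,"ax":0,"ay":0,"az":0,"jaw":-0.15},{"tx":-0.05,"ty":-0.0185,"tz":0,"ax":0,"ay":0,"az":0,"jaw":-0.15},{"tx":-0.05,"ty":-0.0185,"tz":0,"ax":0,"ay":0,"az":0,"jaw":-0.15},{"tx":-0.05,"ty":-0.0185,"tz":0,"ax":0,"ay":0,"az":0,"jaw":-0.15},{"tx":-0.05,"ty":-0.0185,"tz":0,"ax":0,"ay":0,"az":0,"jaw":-0.15},{"tx":-0.05,"ty":-0.0185,"tz":0,"ax":0,"ay":0,"az":0,"jaw":-0.15},{"tx":-0.05,"ty":-0.0185,"tz":0,"ax":0,"ay":0,"az":0,"jaw":-0.15},{"tx":-0.045,"ty":-0.0165,"tz":0,"ax":0,"ay":0,"az":0,"jaw":-0.15},{"tx":-0.027,"ty":-0.0095,"tz":0,"ax":0,"ay":0,"az":0,"jaw":-0.15}]' && python3 -m handwheel '[{"tx":0,"ty":0,"tz":0,"ax":-4.5,"ay":0,"az":0,"jaw":-0.15},{"tx":0,"ty":0,"tz":0,"ax":-6.5,"ay":0,"az":0,"jaw":-0.15},{"tx":0,"ty":0,"tz":0,"ax":-6.5,"ay":0,"az":0,"jaw":-0.15},{"tx":0,"ty":0,"tz":0,"ax":-6.5,"ay":0,"az":0,"jaw":-0.15},{"tx":0,"ty":0,"tz":0,"ax":-6.5,"ay":0,"az":0,"jaw":-0.15},{"tx":0,"ty":0,"tz":0,"ax":-6.5,"ay":0,"az":0,"jaw":-0.15},{"tx":0,"ty":0,"tz":0,"ax":-4.5,"ay":0,"az":0,"jaw":-0.15},{"tx":0,"ty":0,"tz":0,"ax":-3.5,"ay":0,"az":0,"jaw":-0.15},{"tx":0,"ty":0,"tz":0,"ax":0,"ay":0,"az":0,"jaw":-0.15},{"tx":0,"ty":0,"tz":0,"ax":0,"ay":0,"az":0,"jaw":-0.15}]' && python3 - <<'E'
from h import *
im,K,E=shot("wrist","pics/w5.png"); np.savez("w5.npz",im=im,K=K,E=E)
o=telemetry.get_obs(); print(o["q"])
rot=R.from_euler('xyz',[135,0,105.6],degrees=True); go([.4257,-.1214,.1258],rot)
a=np.radians(15.6); ey=np.array([-np.sin(a),np.cos(a),0]); bar=np.array([.5006,-.1005,.048])
print("bar ends proj",[proj(K,E,bar+s*.06*ey).round(1).tolist() for s in(-1,1)])
E
```

```text
time: 14.1
ee_pos: [0.4239, -0.1235, 0.2298]
tcp_rot: [-179.9, -0.0, 105.1]
wrist_force: [0.7, 0.9, 0.2]
opening: 0.0361
grasp_force: 0.0
time: 15.35
ee_pos: [0.4246, -0.1216, 0.2306]
tcp_rot: [135.1, 0.0, 105.2]
wrist_force: [-0.7, -0.3, 0.6]
opening: 0.0362
grasp_force: 0.0
[-37.09529737 -44.94628115 -38.02076282  65.53416341  33.98084351
  47.51257557]
turn [-0.06  0.28 -0.28] then shift [-0.0001 -0.0736  0.0749] (shift in unturned axes [-0.0001 -0.0735  0.075 ] )
bar ends proj [[221.9, 226.8], [213.8, 124.6]]
```

View pics/w5.png

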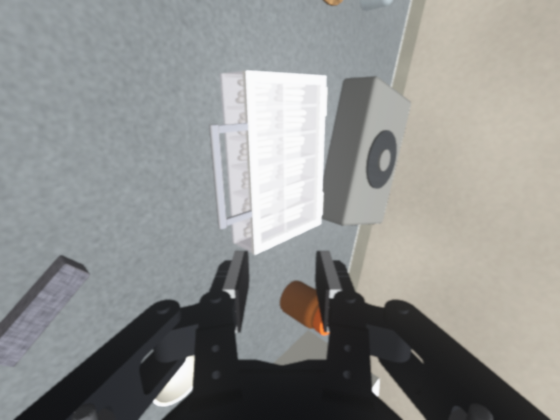

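The wrist picture shows the bar from (213,127) to (222,226), within 3 px of the prediction, so the bar's position holds. I'll go in along the tool axis.

```bash
python3 -m handwheel '[{"tx":0,"ty":-0.0085,"tz":0.009,"ax":0,"ay":0,"az":0,"jaw":-0.15},{"tx":0,"ty":-0.015,"tz":0.015,"ax":0,"ay":0.3,"az":-0.3,"jaw":-0.15},{"tx":0,"ty":-0.015,"tz":0.015,"ax":0,"ay":0,"az":0,"jaw":-0.15},{"tx":0,"ty":-0.015,"tz":0.015,"ax":0,"ay":0,"az":0,"jaw":-0.15},{"tx":0,"ty":-0.015,"tz":0.015,"ax":0,"ay":0,"az":0,"jaw":-0.15},{"tx":0,"ty":-0.005,"tz":0.016,"ax":0,"ay":0,"az":0,"jaw":-0.15},{"tx":0,"ty":0,"tz":0.02,"ax":0,"ay":0,"az":0,"jaw":-0.15},{"tx":0,"ty":0,"tz":0.02,"ax":0,"ay":0,"az":0,"jaw":-0.15},{"tx":0,"ty":0,"tz":0.015,"ax":0,"ay":0,"az":0,"jaw":-0.15},{"tx":0,"ty":0,"tz":0.004,"ax":0,"ay":0,"az":0,"jaw":-0.15}]' && python3 - <<'E'
from h import *
rot=R.from_euler('xyz',[135,0,105.6],degrees=True); o=telemetry.get_obs(); print(o["q"])
bar=np.array([.5006,-.1005,.048]); go(bar+.019*rot.as_matrix()[:,2],rot)
im,K,E=shot("wrist","pics/w6.png"); 
a=np.radians(15.6); ey=np.array([-np.sin(a),np.cos(a),0])
print("bar ends proj",[proj(K,E,bar+s*.06*ey).round(1).tolist() for s in(-1,1)])
E
```

```text
time: 16.65
ee_pos: [0.4724, -0.1073, 0.0752]
tcp_rot: [135.1, -0.1, 105.7]
wrist_force: [-0.2, 0.1, 1.1]
opening: 0.0365
grasp_force: 0.0
[-30.14944499 -40.52247163 -53.75505162  42.05579108  30.46517213
  53.9358223 ]
turn [-0.12 -0.13 -0.01] then shift [-0.001   0.0013  0.0587] (shift in unturned axes [-0.0012  0.0014  0.0587] )
bar ends proj [[284.2, 307.4], [284.6, 145.3]]
```

View pics/w6.png

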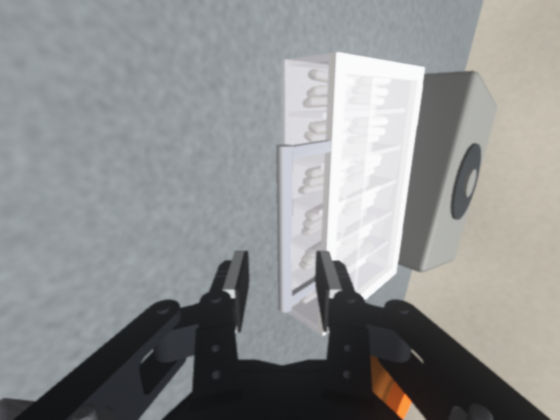

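The bar now runs from (285,148) to (287,310), midway between the fingertips. Joint 3 is nearing its range, so I'll advance half-way and check.

```bash
python3 -m handwheel '[{"tx":-0.001,"ty":0.001,"tz":0.003,"ax":0,"ay":0,"az":0,"jaw":-0.15},{"tx":0,"ty":0,"tz":0.004,"ax":0,"ay":0,"az":0,"jaw":-0.15},{"tx":0,"ty":0,"tz":0.004,"ax":0,"ay":0,"az":0,"jaw":-0.15},{"tx":0,"ty":0,"tz":0.004,"ax":0,"ay":0,"az":0,"jaw":-0.15},{"tx":0,"ty":0,"tz":0.004,"ax":0,"ay":0,"az":0,"jaw":-0.15},{"tx":0,"ty":0,"tz":0.004,"ax":0,"ay":0,"az":0,"jaw":-0.15},{"tx":0,"ty":0,"tz":0.004,"ax":0,"ay":0,"az":0,"jaw":-0.15},{"tx":0,"ty":0,"tz":0.003,"ax":0,"ay":0,"az":0,"jaw":-0.15},{"tx":0,"ty":0,"tz":0,"ax":0,"ay":0,"az":0,"jaw":-0.15},{"tx":0,"ty":0,"tz":0,"ax":0,"ay":0,"az":0,"jaw":-0.15}]' && python3 - <<'E'
from h import *
rot=R.from_euler('xyz',[135,0,105.6],degrees=True); o=telemetry.get_obs(); print(o["q"])
bar=np.array([.5006,-.1005,.048]); go(bar+.019*rot.as_matrix()[:,2],rot)
E
```

```text
time: 17.95
ee_pos: [0.4941, -0.1033, 0.0565]
tcp_rot: [135.0, 0.0, 105.6]
wrist_force: [-0.7, -0.2, -0.2]
opening: 0.0363
grasp_force: 0.0
[-27.7014254  -36.81404232 -54.31528154  36.45909059  29.01795072
  56.30862307]
turn [ 0.   -0.01  0.01] then shift [ 0.0009 -0.0011  0.03  ] (shift in unturned axes [ 0.0009 -0.0011  0.03  ] )
```

```bash
python3 -m handwheel '[{"tx":0,"ty":-0.001,"tz":0.004,"ax":0,"ay":0,"az":0,"jaw":-0.15},{"tx":0,"ty":0,"tz":0.005,"ax":0,"ay":0,"az":0,"jaw":-0.15},{"tx":0,"ty":0,"tz":0.005,"ax":0,"ay":0,"az":0,"jaw":-0.15},{"tx":0,"ty":0,"tz":0.005,"ax":0,"ay":0,"az":0,"jaw":-0.15},{"tx":0,"ty":0,"tz":0.005,"ax":0,"ay":0,"az":0,"jaw":-0.15},{"tx":0,"ty":0,"tz":0.004,"ax":0,"ay":0,"az":0,"jaw":-0.15},{"tx":0,"ty":0,"tz":0.002,"ax":0,"ay":0,"az":0,"jaw":-0.15},{"tx":0,"ty":0,"tz":0,"ax":0,"ay":0,"az":0,"jaw":-0.15},{"tx":0,"ty":0,"tz":0,"ax":0,"ay":0,"az":0,"jaw":-0.3},{"tx":0,"ty":0,"tz":0,"ax":0,"ay":0,"az":0,"jaw":-0.45}]' 30 && python3 -m handwheel '[{"tx":0,"ty":0,"tz":0,"ax":0,"ay":0,"az":0,"jaw":-0.55},{"tx":0,"ty":0,"tz":0,"ax":0,"ay":0,"az":0,"jaw":-0.65},{"tx":0,"ty":0,"tz":0,"ax":0,"ay":0,"az":0,"jaw":-0.75},{"tx":0,"ty":0,"tz":0,"ax":0,"ay":0,"az":0,"jaw":-0.85},{"tx":0,"ty":0,"tz":0,"ax":0,"ay":0,"az":0,"jaw":-1},{"tx":0,"ty":0,"tz":0,"ax":0,"ay":0,"az":0,"jaw":-1},{"tx":0,"ty":0,"tz":0,"ax":0,"ay":0,"az":0,"jaw":-1},{"tx":0,"ty":0,"tz":0,"ax":0,"ay":0,"az":0,"jaw":-1},{"tx":0,"ty":0,"tz":0,"ax":0,"ay":0,"az":0,"jaw":-1},{"tx":0,"ty":0,"tz":0,"ax":0,"ay":0,"az":0,"jaw":-1}]' && python3 - <<'E'
from h import *
o=telemetry.get_obs(); r=R.from_euler('xyz',o["tcp_rot"],degrees=True).as_matrix()
g=o["ee_pos"]-.019*r[:,2]; print("q",o["q"].round(1) if hasattr(o["q"],'round') else o["q"],"grasp",g)
# arc plan, fixed tool orientation, in tool axes. hinge from the grip point
a=np.radians(15.6); ex=np.array([np.cos(a),np.sin(a),0]); ez=np.array([0,0,1])
L=np.hypot(.19,.003); off=np.arctan2(.003,.19)
def P(t): return L*(-np.cos(t+off)*ex+np.sin(t+off)*ez)
ts=np.linspace(0,1.54,31)
for i in range(30):
    print(i,ts[i+1].round(3),(r.T@(P(ts[i+1])-P(ts[i]))).round(4))
E
```

```text
time: 19.2
ee_pos: [0.5138, -0.0978, 0.0348]
tcp_rot: [135.0, 0.0, 105.6]
wrist_force: [-0.0, -0.0, 0.5]
opening: 0.0234
grasp_force: 0.0
time: 20.45
ee_pos: [0.514, -0.0977, 0.0349]
tcp_rot: [135.0, 0.0, 105.6]
wrist_force: [0.8, 1.9, 3.5]
opening: 0.0086
grasp_force: 29.3
q [-25.4 -32.7 -54.8  30.8  27.7  58.4] grasp [ 0.50108408 -0.10134244  0.04834955]
0 0.051 [-0.      0.0072 -0.0066]
1 0.103 [-0.      0.0075 -0.0062]
2 0.154 [-0.      0.0078 -0.0058]
3 0.205 [-0.      0.0081 -0.0054]
4 0.257 [-0.      0.0084 -0.005 ]
5 0.308 [-0.      0.0086 -0.0046]
6 0.359 [-0.      0.0088 -0.0041]
7 0.411 [-0.      0.009  -0.0037]
8 0.462 [-0.      0.0092 -0.0032]
9 0.513 [-0.      0.0094 -0.0027]
10 0.565 [-0.      0.0095 -0.0022]
11 0.616 [-0.      0.0096 -0.0017]
12 0.667 [-0.      0.0097 -0.0012]
13 0.719 [-0.      0.0097 -0.0007]
14 0.77 [-0.      0.0098 -0.0002]
15 0.821 [-0.      0.0098  0.0003]
16 0.873 [-0.      0.0097  0.0008]
17 0.924 [-0.      0.0097  0.0013]
18 0.975 [-0.      0.0096  0.0018]
19 1.027 [-0.      0.0095  0.0022]
20 1.078 [-0.      0.0094  0.0027]
21 1.129 [-0.      0.0092  0.0032]
22 1.181 [-0.      0.009   0.0037]
23 1.232 [-0.      0.0088  0.0041]
24 1.283 [-0.      0.0086  0.0046]
25 1.335 [-0.      0.0084  0.005 ]
26 1.386 [-0.      0.0081  0.0054]
27 1.437 [-0.      0.0078  0.0058]
28 1.489 [-0.      0.0075  0.0062]
29 1.54 [-0.      0.0072  0.0066]
```

The bar is gripped: opening 8.6 mm, 29 N, grasp point within 1 mm of the bar. Now I'll swing the lid along its arc with the tool's direction held, letting the round bar turn in the pads.

```bash
python3 -m handwheel '[{"tx":0,"ty":0.0036,"tz":-0.0033,"ax":0,"ay":0,"az":0,"jaw":-1},{"tx":0,"ty":0.0036,"tz":-0.0033,"ax":0,"ay":0,"az":0,"jaw":-1},{"tx":0,"ty":0.0075,"tz":-0.0062,"ax":0,"ay":0,"az":0,"jaw":-1},{"tx":0,"ty":0.0078,"tz":-0.0058,"ax":0,"ay":0,"az":0,"jaw":-1},{"tx":0,"ty":0.0081,"tz":-0.0054,"ax":0,"ay":0,"az":0,"jaw":-1},{"tx":0,"ty":0.0084,"tz":-0.005,"ax":0,"ay":0,"az":0,"jaw":-1},{"tx":0,"ty":0.0086,"tz":-0.0046,"ax":0,"ay":0,"az":0,"jaw":-1},{"tx":0,"ty":0.0088,"tz":-0.0041,"ax":0,"ay":0,"az":0,"jaw":-1},{"tx":0,"ty":0.009,"tz":-0.0037,"ax":0,"ay":0,"az":0,"jaw":-1},{"tx":0,"ty":0.0092,"tz":-0.0032,"ax":0,"ay":0,"az":0,"jaw":-1}]' && cat >> h.py <<'E'
def lid():
    o=telemetry.get_obs(); r=R.from_euler('xyz',o["tcp_rot"],degrees=True).as_matrix()
    g=o["ee_pos"]-.019*r[:,2]; a=np.radians(15.6); ex=np.array([np.cos(a),np.sin(a),0])
    h=np.array([.501,-.1008,.045])+.19*ex; v=g-h
    print("t",o["time"],"angle",np.arctan2(v[2],-v@ex)-.0158,"radius",np.hypot(v[2],v@ex),"q",np.round(o["q"],1),"F",np.round(o["wrist_force"],1),o["opening"],o["grasp_force"],o["tcp_rot"])
    return g,h
E
python3 -c "from h import *; lid()"
```

```text
time: 21.7
ee_pos: [0.5341, -0.0919, 0.1188]
tcp_rot: [135.1, -0.0, 105.6]
wrist_force: [-1.2, -0.3, -2.2]
opening: 0.0093
grasp_force: 30.1
t 21.7 angle 0.4602982307131889 radius 0.1902920098787097 q [-23.2 -33.7 -46.   39.9  26.3  60.3] F [-1.2 -0.3 -2.2] 0.009348934457057343 30.14636367559433 [ 1.35052820e+02 -3.68276109e-02  1.05601713e+02]
```

```bash
python3 -m handwheel '[{"tx":0,"ty":0.0094,"tz":-0.0027,"ax":0,"ay":0,"az":0,"jaw":-1},{"tx":0,"ty":0.0095,"tz":-0.0022,"ax":0,"ay":0,"az":0,"jaw":-1},{"tx":0,"ty":0.0096,"tz":-0.0017,"ax":0,"ay":0,"az":0,"jaw":-1},{"tx":0,"ty":0.0097,"tz":-0.0012,"ax":0,"ay":0,"az":0,"jaw":-1},{"tx":0,"ty":0.0097,"tz":-0.0007,"ax":0,"ay":0,"az":0,"jaw":-1},{"tx":0,"ty":0.0098,"tz":-0.0002,"ax":0,"ay":0,"az":0,"jaw":-1},{"tx":0,"ty":0.0098,"tz":0.0003,"ax":0,"ay":0,"az":0,"jaw":-1},{"tx":0,"ty":0.0097,"tz":0.0008,"ax":0,"ay":0,"az":0,"jaw":-1},{"tx":0,"ty":0.0097,"tz":0.0013,"ax":0,"ay":0,"az":0,"jaw":-1},{"tx":0,"ty":0.0096,"tz":0.0018,"ax":0,"ay":0,"az":0,"jaw":-1}]' && python3 -c "from h import *; lid()"
```

```text
time: 22.95
ee_pos: [0.5974, -0.074, 0.1908]
tcp_rot: [135.0, -0.0, 105.7]
wrist_force: [-8.6, 4.9, 6.7]
opening: 0.0088
grasp_force: 31.5
t 22.95 angle 0.979130174025949 radius 0.18984527062263562 q [-17.7 -26.6 -34.2  42.5  22.9  65.1] F [-8.6  4.9  6.7] 0.008781805116612027 31.46700918674469 [ 1.34982736e+02 -2.78442834e-02  1.05654317e+02]
```

```bash
python3 -m handwheel '[{"tx":0,"ty":0.0095,"tz":0.0022,"ax":0,"ay":0,"az":0,"jaw":-1},{"tx":0,"ty":0.0094,"tz":0.0027,"ax":0,"ay":0,"az":0,"jaw":-1},{"tx":0,"ty":0.0092,"tz":0.0032,"ax":0,"ay":0,"az":0,"jaw":-1},{"tx":0,"ty":0.009,"tz":0.0037,"ax":0,"ay":0,"az":0,"jaw":-1},{"tx":0,"ty":0.0088,"tz":0.0041,"ax":0,"ay":0,"az":0,"jaw":-1},{"tx":0,"ty":0.0086,"tz":0.0046,"ax":0,"ay":0,"az":0,"jaw":-1},{"tx":0,"ty":0.0084,"tz":0.005,"ax":0,"ay":0,"az":0,"jaw":-1},{"tx":0,"ty":0.004,"tz":0.0026,"ax":0,"ay":0,"az":0,"jaw":-1},{"tx":0,"ty":0,"tz":0,"ax":0,"ay":0,"az":0,"jaw":-1},{"tx":0,"ty":0,"tz":0,"ax":0,"ay":0,"az":0,"jaw":-1}]' && python3 - <<'E'
from h import *
g,h=lid(); im,K,E=shot("side","pics/s7.png")
cv2.imwrite("pics/s7c.png",cv2.resize(im[90:300,180:400],None,fx=2.5,fy=2.5,interpolation=cv2.INTER_CUBIC)[...,::-1])
a=np.radians(15.6); ex=np.array([np.cos(a),np.sin(a),0]);L=.19002
r=R.from_euler('xyz',[135,0,105.6],degrees=True).as_matrix()
t=1.54+.0158; tgt=h+L*(-np.cos(t)*ex+np.sin(t)*[0,0,1]); print("shift to balance (tool)",(r.T@(tgt-g)).round(4))
E
```

```text
time: 24.2
ee_pos: [0.6622, -0.0558, 0.2183]
tcp_rot: [134.9, -0.0, 105.7]
wrist_force: [-3.5, 4.7, 0.8]
opening: 0.0093
grasp_force: 30.6
t 24.2 angle 1.3638890390338956 radius 0.19019211148986606 q [-13.3 -18.5 -25.8  41.5  20.   68.7] F [-3.5  4.7  0.8] 0.009329345560811527 30.55419087409973 [ 1.34948978e+02 -1.71273869e-02  1.05671238e+02]Traceback (most recent call last):
  File "<stdin>", line 6, in <module>
TypeError: can't multiply sequence by non-int of type 'numpy.float64'
```

View pics/s7c.png

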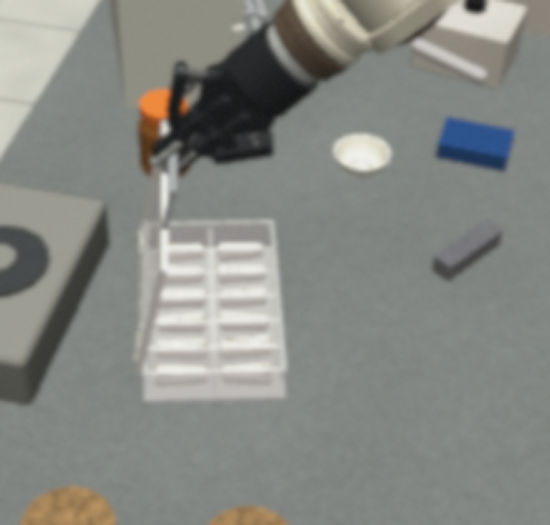

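The crop shows the lid nearly upright over the hinge with its bar in the gripper at (170,165). The case and its neighbours haven't moved. Last part, slowly.

```bash
python3 -m handwheel '[{"tx":0,"ty":0.0041,"tz":0.0028,"ax":0,"ay":0,"az":0,"jaw":-1},{"tx":0,"ty":0.0039,"tz":0.0029,"ax":0,"ay":0,"az":0,"jaw":-1},{"tx":0,"ty":0.0039,"tz":0.0029,"ax":0,"ay":0,"az":0,"jaw":-1},{"tx":0,"ty":0.0038,"tz":0.0031,"ax":0,"ay":0,"az":0,"jaw":-1},{"tx":0,"ty":0.0037,"tz":0.0031,"ax":0,"ay":0,"az":0,"jaw":-1},{"tx":0,"ty":0.0036,"tz":0.0033,"ax":0,"ay":0,"az":0,"jaw":-1},{"tx":0,"ty":0.0024,"tz":0.0022,"ax":0,"ay":0,"az":0,"jaw":-1},{"tx":0,"ty":0.0012,"tz":0.0011,"ax":0,"ay":0,"az":0,"jaw":-1},{"tx":0,"ty":0,"tz":0,"ax":0,"ay":0,"az":0,"jaw":-1},{"tx":0,"ty":0,"tz":0,"ax":0,"ay":0,"az":0,"jaw":-1}]' && python3 -c "from h import *; lid()"
```

```text
time: 25.5
ee_pos: [0.6946, -0.0468, 0.2217]
tcp_rot: [135.0, -0.0, 105.7]
wrist_force: [-1.7, 4.7, 1.1]
opening: 0.0087
grasp_force: 30.6
t 25.5 angle 1.5421967493340183 radius 0.1901029218009314 q [-11.4 -14.4 -22.3  40.3  18.8  70.1] F [-1.7  4.7  1.1] 0.00867144568578702 30.599706172943115 [ 1.34968609e+02 -1.63335085e-02  1.05659278e+02]
```

```bash
python3 -m handwheel '[{"tx":0,"ty":0,"tz":0,"ax":0,"ay":0,"az":0,"jaw":-1},{"tx":0,"ty":0,"tz":0,"ax":0,"ay":0,"az":0,"jaw":-1},{"tx":0,"ty":0,"tz":0,"ax":0,"ay":0,"az":0,"jaw":-1},{"tx":0,"ty":0,"tz":0,"ax":0,"ay":0,"az":0,"jaw":-1},{"tx":0,"ty":0,"tz":0,"ax":0,"ay":0,"az":0,"jaw":-1},{"tx":0,"ty":0,"tz":0,"ax":0,"ay":0,"az":0,"jaw":-1},{"tx":0,"ty":0,"tz":0,"ax":0,"ay":0,"az":0,"jaw":-1},{"tx":0,"ty":0,"tz":0,"ax":0,"ay":0,"az":0,"jaw":-1},{"tx":0,"ty":0,"tz":0,"ax":0,"ay":0,"az":0,"jaw":-1},{"tx":0,"ty":0,"tz":0,"ax":0,"ay":0,"az":0,"jaw":-1}]' && python3 - <<'E'
from h import *
lid(); im,K,E=shot("side","pics/s8.png"); a=np.radians(15.6); ex=np.array([np.cos(a),np.sin(a),0]); ey=np.array([-np.sin(a),np.cos(a),0])
h=np.array([.501,-.1008,.045])+.19*ex
for t in(1.44,1.54,1.64): print(t,"near lid corner",proj(K,E,h+.115*ey+.145*(-np.cos(t)*ex+np.sin(t)*np.array([0,0,1]))))
print("jar cap proj",proj(K,E,[.466,.358,.058]))
E
```

```text
time: 26.75
ee_pos: [0.6946, -0.0468, 0.2217]
tcp_rot: [135.0, -0.0, 105.7]
wrist_force: [-1.6, 5.6, 0.7]
opening: 0.0084
grasp_force: 30.6
t 26.75 angle 1.5419599494180372 radius 0.19010790745908965 q [-11.4 -14.4 -22.3  40.3  18.8  70.1] F [-1.6  5.6  0.7] 0.008388364995206211 30.597835779190063 [ 1.34968177e+02 -1.59129263e-02  1.05661356e+02]
1.44 near lid corner [241.14032254 196.54995938]
1.54 near lid corner [234.80297028 196.26572404]
1.64 near lid corner [228.46806547 196.4398062 ]
jar cap proj [281.21919572 358.9830679 ]
```

View pics/s8.png

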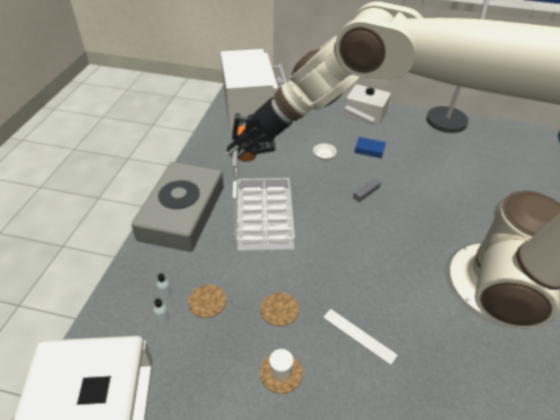

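The side picture shows the lid upright, its near corner at about (235,196) as predicted for 1.54. The bar is in the gripper, the jar is upright on the coaster with its cap at (281,359), and everything else is in place. Handing in.

```bash
python3 -c "from workcell import workorder; print(workorder.job_done())"
```

```text
the job is handed in; nothing more can be done
None
```

The job is handed in with no verdict returned: the jar stands upright on the leftmost cork coaster, the lid is held by its bar at about 1.54 rad, and nothing else on the desk appears to have moved.

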